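# Sort the biology bench into its trays

## Task

The practical is over: sort the things left among the specimens into the three trays, each beside the one of its kind that is already there: both dropper bottles standing upright, the forceps and the spatula (both steel instruments) lying flat with the forceps, and the empty dish lying flat and open side up. Set the bottles and the dish down rather than dropping them, never tip them over, and leave the beaker of cuttings, the dish of shallots and the slide box where they are.

Things in the scene. Friction and masses are not known exactly. Their poses are not given: they have to be found in the camera images.
- bottle_tray: grey plastic tray, one of three alike, fixed to the bench, open on top, outside 130 (x) by 200 (y) by 35 high, walls and floor 4 thick; told apart only by what is already stuck down in it. Origin at the centre of its underside, y along its length, z up. Holds one dropper bottle (same as the loose ones, stuck down, 32 in diameter) standing at x = 0, y = +70; the rest of the floor is free. All sizes in mm.
- instrument_tray: grey plastic tray, one of three alike, fixed to the bench, open on top, outside 130 (x) by 200 (y) by 35 high, walls and floor 4 thick; told apart only by what is already stuck down in it. Origin at the centre of its underside, y along its length, z up. Holds one pair of steel forceps (stuck down, 121 long, 13 wide, 9 high) lying along y at x = -45; the rest of the floor is free. All sizes in mm.
- dish_tray: grey plastic tray, one of three alike, fixed to the bench, open on top, outside 130 (x) by 200 (y) by 35 high, walls and floor 4 thick; told apart only by what is already stuck down in it. Origin at the centre of its underside, y along its length, z up. Holds one empty glass dish (stuck down, 58 in diameter, 15 high) at x = 0, y = +58; the rest of the floor is free. All sizes in mm.
- bottle_a_mid (a point): amber glass dropper bottle standing upright, 70 high: round glass body 32 in diameter up to 43 above its foot, black cap 21 in diameter from 48 to 58, rubber bulb 12 in diameter above; about 50 g. This point is on its axis, 35 above its foot (half-way up); z points up through the bulb. All sizes in mm.
- bottle_b_mid (a point): amber glass dropper bottle standing upright, 70 high: round glass body 32 in diameter up to 43 above its foot, black cap 21 in diameter from 48 to 58, rubber bulb 12 in diameter above; about 50 g. This point is on its axis, 35 above its foot (half-way up); z points up through the bulb (the second bottle, same as the first). All sizes in mm.
- dish_mid (a point): empty round clear glass dish, open upward, 58 in outer diameter, 15 high, wall and floor 3, about 30 g. This point is on its axis, half-way up (7.5 above the bench); z points up out of the dish. All sizes in mm.
- forceps_mid (a point): steel forceps lying flat, closed shape and rigid, 121 long, 9 high, 13 wide near the middle (solid enough to grip there across y), narrower to both ends; about 30 g. This point is near the middle, half-way up (4.5 above the bench); x runs along its length to the tips, z up. All sizes in mm.
- spatula_mid (a point): small steel lab spatula lying flat, 120 long: square bar handle 10 wide and 9 high from x = -60 to +15, then a thin neck and a thin blade 14 wide that ends at x = +60, blade and neck clear of the bench; about 30 g. This point is in the middle of the length, half-way up (4.5 above the bench); x runs along the length to the blade, z up. All sizes in mm.
- beaker_mid (a point): bystander: glass beaker 68 to 72 in diameter and 92 high with green plant cuttings up to 137 above the bench. This point is on its axis, 46 above the bench. All sizes in mm.
- shallot_dish_mid (a point): bystander: glass dish like the empty one (58 in diameter, 15 high) but holding two small shallots that reach about 35 above the bench. This point is on its axis, 7.5 above the bench. All sizes in mm.
- slide_box_mid (a point): bystander: closed wooden slide box, 80 (x) by 55 (y) by 28 high. This point is at its centre. All sizes in mm.
There are look-alikes about, which are no part of the job. What is shaped like the part that bears forceps_mid but yellow is not meant.

How it is judged:
By the outcome, as a careful person would: the job done as asked, in the order asked, and still so for the second after the job is handed in, with the robot touching nothing.
It also fails if it takes over 72 s, if anything falls off the work surface, if the arm or the gripper's body presses on something with over 40 N, if the wrist force passes 120 N, or if a joint passes its speed limit or range.

## Robot

A 7-joint arm with a two-finger parallel gripper is mounted at the origin on the work surface. World frame = base frame: x ahead of the robot, y to its left, z up, the work surface at z = 0. Lengths are in m, angles in rad, forces in N, time in s.
With the tool pointing down it reaches from about 0.425 to 0.95 m from the base axis. Payload 4.7 kg.
Tool frame: the origin (TCP) lies between the finger pads; the fingertips stand 19 mm ahead of it and the grasp point (between the pads) is the TCP; x points along the fingers, y is the direction in which the jaws open and shut, and the axes are right-handed (so a half turn about x gives the same grasp; the last joint's range is limited). The gripper opens to 87 mm and grips with 3 to 60 N. Pads are 19 mm wide; open, the fingers measure 117 mm over their backs; the gripper's body (75 mm by 190 mm) begins 51 mm behind the grasp point.
Start: joints at [1.19, 0.469, -0.049, 1.532, 0.024, 1.141, -0.082], TCP at [0.233, -0.634, 0.242] pointing down, gripper open.
Joint ranges: [-2.59, 2.59], [-0.33, 1.99], [-1.39, 1.29], [0.1, 2.45], [-1.04, 4.18], [0.21, 1.99], [-2.66, 2.66]. Speed limits (rad/s): [2.57, 2.57, 3.14, 3.14, 3.14, 3.14, 3.14].

## Interface

Orientations are given as a 3x3 rotation matrix whose columns are the frame's x, y, z axes.
In Python, from workcell import sense, camera, close_job gives the robot as it stands.
- The arm moves only by the tool send_rows, never from a script. Its argument "deltas" is a list of rows, each a list of 4 numbers: the shift along the tool's x, y, z in cm, then the turn about the tool's x in rad. In form: [[dx, dy, dz, twist], ...]. A call has 1 to 20 rows; each row shifts and turns the commanded pose from where the row before left it, along the tool's axes as they then stand; what a row does not reach is not made up. A row lasts 1/10 s, in which the tool goes at most 50 mm and 8.59 degrees, less where a joint would pass 70% of its speed; a pose out of reach is approached as far as the arm can. A call with a gripper value outside its range is refused whole. "gripper" is the closure, from 0 (fully open) to 1 (shut), set as the call begins (left out, the last holds). The fingers move at their own pace and stop on an object; "grip_force" is the grip in N (left out, the last holds). Time passes only in rows, so rows that do not move let the fingers close. It gives the time, the measured TCP pose, the force and the opening at its end, in the units of the state.
- sense(): the state, without advancing time (a new reading comes with each control period).
- camera(name): name is "scene" or "side" or "wrist"; returns a dict with "frame" (384x512x3 uint8, blue, green, red), "intrinsics" (3x3 intrinsics, pixels), "R" (3x3) and "t" (3): a world point X has camera coordinates R X + t. Camera axes: x right, y down, z forward; pixel columns grow to the right and rows downward; lengths in m; the calibration is good to about 2 mm. A picture is of the moment at which its call begins. There is no depth.
- close_job(): hands the job in, once; it reports no verdict.
The state is a dict: "t": time; "joint_pos": joint angles; "joint_vel": joint speeds; "tau": joint torques, N m; "tcp_pos": TCP position; "orientation": TCP orientation; "contact_force": force on the tool from outside, world axes, zero at the start; "ft_torque": the same for the moment, N m; "grip_width": finger opening in m.
Only numpy, scipy, OpenCV 4.12 (cv2) and the standard library are available. Lean on these libraries where they do the work, as an engineer would, in place of code of your own. Each camera call takes 0.05 s, during which the arm holds its last target.

## Working session

There is one attempt and no reset: what is moved stays moved. The work goes in short steps, Python scripts to look and compute and a tool call to move; the robot and the scene stay as the last step left them, time stands still between calls to the robot, and variables do not carry over. Pictures are saved under pics/ and viewed, and the job is handed in when it is done.

Besides the shell and the picture viewer there is one more tool, called after "Request:" in YAML: its name, and indented under it one key for each argument. send_rows: Moves the arm, as the interface text tells. Its arguments: {"type":"object","properties":{"deltas":{"type":"array"},"gripper":{"type":"number"},"grip_force":{"type":"number"}},"required":["deltas"]}

```bash
ls; mkdir -p pics; cat > h.py <<'E'
import numpy as np, cv2
from workcell import sense, camera, close_job
E
python3 - <<'E'
from h import *
import pickle
s=sense(); print({k:np.round(v,3).tolist() for k,v in s.items()})
for n in ["scene","side","wrist"]:
    c=camera(n); pickle.dump(c,open(f'{n}0.pkl','wb')); cv2.imwrite(f'pics/{n}0.png',c['frame'])
    print(n,c['intrinsics'][0],np.round(-np.array(c['R']).T@c['t'],3))
E
```

```text
pics
{'t': 0.0, 'joint_pos': [1.19, 0.469, -0.049, 1.534, 0.024, 1.141, -0.082], 'joint_vel': [0.002, -0.0, 0.001, -0.0, 0.001, -0.002, -0.001], 'tau': [0.0, -50.798, -0.081, -23.616, -0.061, 0.038, 0.0], 'tcp_pos': [0.232, -0.633, 0.24], 'orientation': [[-0.001, 0.345, -0.939], [0.002, -0.939, -0.345], [-1.0, -0.002, 0.0]], 'contact_force': [-0.027, 0.284, -0.29], 'ft_torque': [-0.007, 0.049, 0.005], 'grip_width': 0.087}
scene [443.19370692   0.         253.05361461] [ 1.052 -0.814  0.78 ]
side [380.81221684   0.         256.79728235] [0.147 0.698 0.549]
wrist [301.3712708    0.         257.34804742] [ 0.294 -0.61   0.384]
```

View pics/scene0.png

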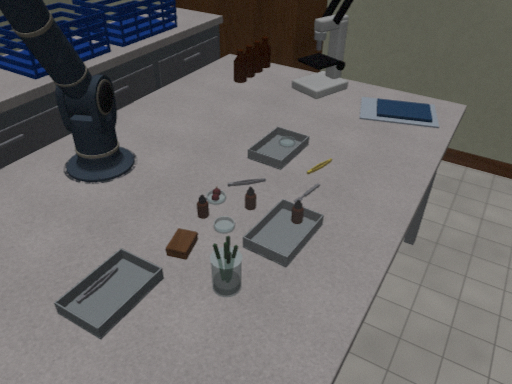

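View pics/side0.png

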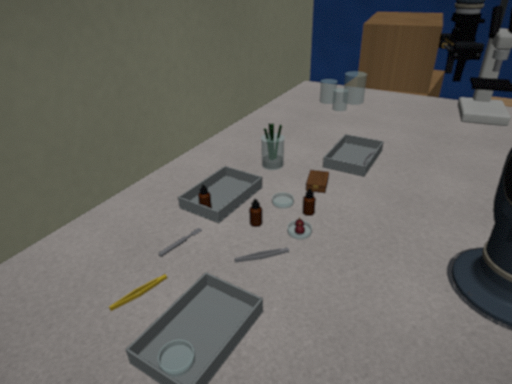

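View pics/wrist0.png

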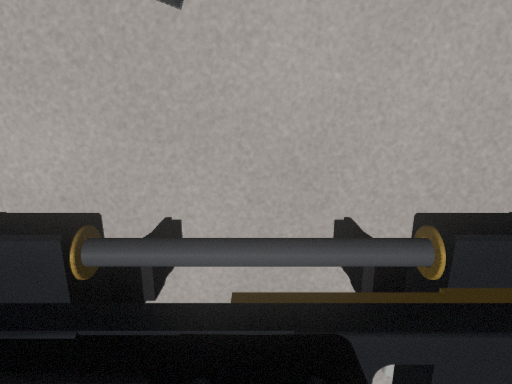

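The scene view shows the bottle tray at (285,232), the dish tray at (279,147) and the instrument tray at (110,290). The loose bottles are at (203,207) and (250,199), and the empty dish is at (224,225). A grey instrument lies at (246,182), another at (310,190), and the yellow look-alike is at (320,166). I'll enlarge crops to confirm these.

```bash
python3 - <<'E'
from h import *
a=cv2.imread('pics/scene0.png'); b=cv2.imread('pics/side0.png')
cv2.imwrite('pics/sc1.png',cv2.resize(a[120:320,170:370],(800,600) if 0 else (600,600),interpolation=cv2.INTER_CUBIC))
cv2.imwrite('pics/sd1.png',cv2.resize(b[120:320,100:360],(780,600),interpolation=cv2.INTER_CUBIC))
E
```

```text
(no output)
```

View pics/sc1.png

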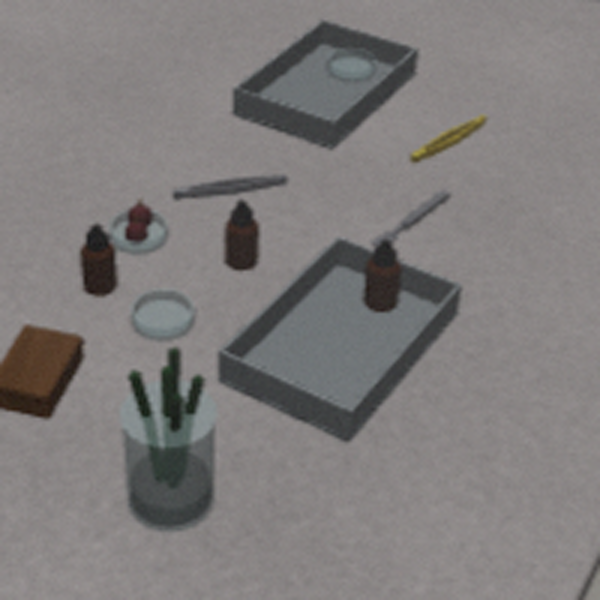

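View pics/sd1.png

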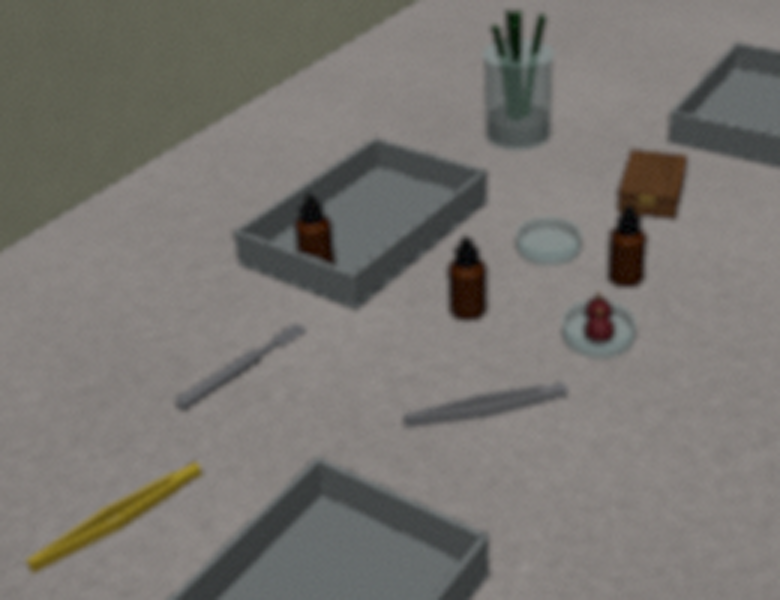

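Candidates: (246,182) is a grey, lens-shaped tool and fits the forceps. (310,190) is a grey bar with a neck and blade, so it's the spatula. (320,166) is yellow and forceps-shaped, so it's not meant. The crops confirm this. Next I'll measure everything by masks and rays.

```bash
cat >> h.py <<'E'
import pickle
def load(n): return pickle.load(open(n,'rb'))
def ray(c,uv,z):
    uv=np.atleast_2d(np.asarray(uv,float)); K=np.array(c['intrinsics']);R=np.array(c['R']);t=np.array(c['t'])
    d=(np.linalg.inv(K)@np.c_[uv,np.ones(len(uv))].T); d=(R.T@d).T; o=-R.T@t
    s=(z-o[2])/d[:,2]; return o+s[:,None]*d
def proj(c,X):
    p=np.atleast_2d(X)@np.array(c['R']).T+np.array(c['t']); p=p@np.array(c['intrinsics']).T; return p[:,:2]/p[:,2:]
E
python3 - <<'E'
from h import *
for n in ['scene','side']:
    c=load(n+'0.pkl'); f=cv2.GaussianBlur(c['frame'],(3,3),0).astype(int)
    b,g,r=f[...,0],f[...,1],f[...,2]
    print(n)
    m=((b-r)>2)&(f.sum(2)>90); m[:100]=0
    m=m.astype(np.uint8)
    k,l,st,ce=cv2.connectedComponentsWithStats(m)
    for i in range(1,k):
        if st[i,4]<60: continue
        w=(l==i).astype(np.uint8); cn=max(cv2.findContours(w,0,2)[0],key=cv2.contourArea)
        print('cool',st[i].tolist(),ce[i].round(1))
    cv2.imwrite(f'pics/m_{n}.png',m*255)
    m2=((r-b)>18)&(f.sum(2)<260);m2[:100]=0
    m3=(f.sum(2)<110);m3[:100]=0
    for nm,mm in (('amber',m2),('dark',m3)):
        k,l,st,ce=cv2.connectedComponentsWithStats(mm.astype(np.uint8))
        for i in range(1,k):
            if st[i,4]>40: print(nm,st[i].tolist(),ce[i].round(1))
a=np.hstack([cv2.imread('pics/m_scene.png'),cv2.imread('pics/m_side.png')]); cv2.imwrite('pics/mm.png',cv2.resize(a,(800,300)))
E
```

```text
scene
cool [0, 100, 114, 55, 2111] [ 44.  122.3]
cool [67, 100, 27, 6, 99] [ 80.6 101.6]
cool [359, 100, 81, 28, 1752] [399.6 112.1]
cool [249, 128, 59, 39, 1115] [277.7 147.1]
cool [65, 147, 70, 36, 1506] [ 99.8 167.5]
cool [0, 148, 17, 16, 96] [  7.6 157.1]
cool [206, 192, 20, 12, 119] [215.9 198.5]
cool [243, 200, 80, 66, 2458] [280.2 233.6]
cool [214, 217, 21, 16, 274] [223.8 224.5]
cool [210, 247, 32, 50, 1110] [225.6 272.6]
cool [55, 249, 108, 89, 4971] [108.9 292. ]
amber [443, 148, 69, 31, 954] [478.5 162.5]
amber [213, 188, 6, 10, 42] [215.5 192.7]
amber [166, 229, 31, 30, 592] [180.7 243.4]
dark [56, 100, 61, 54, 2398] [ 90.3 123.8]
dark [77, 149, 45, 21, 427] [100.1 161.2]
dark [468, 155, 44, 22, 223] [494.8 165.7]
dark [199, 207, 8, 10, 56] [202.  211.5]
dark [169, 243, 25, 14, 64] [180.  252.1]
side
cool [322, 100, 40, 10, 196] [341.1 102.8]
cool [262, 134, 22, 35, 612] [272.4 150.5]
cool [324, 136, 58, 39, 1484] [352.9 154.7]
cool [180, 168, 81, 54, 2233] [222. 193.]
cool [273, 193, 20, 15, 238] [282.4 200.3]
cool [288, 222, 23, 17, 195] [298.8 231. ]
cool [448, 248, 64, 81, 2639] [480.6 288.4]
cool [127, 274, 135, 110, 8647] [195.4 332.6]
amber [306, 170, 23, 23, 408] [317.1 181. ]
amber [199, 193, 11, 13, 115] [204.6 198.7]
amber [304, 197, 11, 18, 172] [308.6 205.4]
amber [250, 208, 12, 18, 178] [255.4 216.1]
amber [296, 219, 8, 14, 96] [299.2 226. ]
amber [111, 278, 54, 32, 266] [137.3 292.9]
dark [487, 151, 25, 122, 1797] [502.8 221.5]
dark [199, 185, 12, 22, 156] [204.2 196.1]
dark [304, 188, 10, 26, 205] [308.7 202.3]
dark [251, 201, 10, 25, 202] [255.4 214.1]
dark [472, 255, 40, 38, 689] [489.1 275.2]
dark [452, 272, 38, 43, 115] [467.2 295.3]
```

View pics/mm.png

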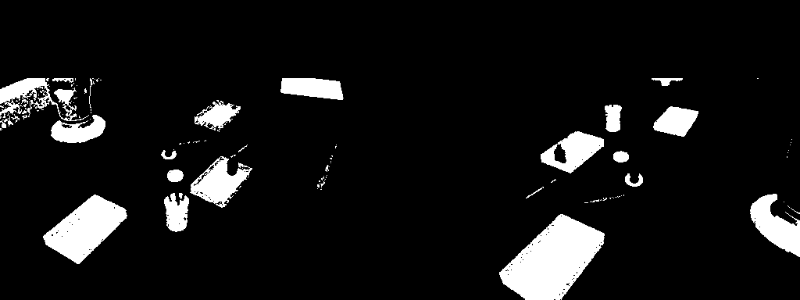

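```bash
python3 - <<'E'
from h import *
C={n:load(n+'0.pkl') for n in ['scene','side']}
def tri(u1,u2):
    A=[];
    P=[np.array(C[n]['intrinsics'])@np.c_[np.array(C[n]['R']),np.array(C[n]['t'])] for n in ('scene','side')]
    X=cv2.triangulatePoints(P[0],P[1],np.array(u1,float).reshape(2,1),np.array(u2,float).reshape(2,1)).ravel(); X=X[:3]/X[3]
    e=[np.linalg.norm(proj(C[n],X)[0]-u) for n,u in (('scene',u1),('side',u2))]
    return X,e
cen={}
for n in C:
    f=cv2.GaussianBlur(C[n]['frame'],(3,3),0).astype(int); b,g,r=f[...,0],f[...,1],f[...,2]
    m=(((b-r)>2)&(f.sum(2)>90)).astype(np.uint8); m[:110]=0
    if n=='side': m[:,430:]=0
    m=cv2.morphologyEx(m,cv2.MORPH_CLOSE,np.ones((5,5),np.uint8))
    k,l,st,ce=cv2.connectedComponentsWithStats(m)
    for i in range(1,k):
        if st[i,4]>900 and st[i,2]>50:
            h=cv2.convexHull(max(cv2.findContours((l==i).astype(np.uint8),0,1)[0],key=cv2.contourArea))
            p=h
            for e in np.arange(1,8,.25):
                p=cv2.approxPolyDP(h,e,True)
                if len(p)<=6: break
            p=p.reshape(-1,2); print(n,'poly',p.tolist())
            print('  z35',ray(C[n],p,.035)[:,:2].round(3).tolist()); print('  z0',ray(C[n],p,0)[:,:2].round(3).tolist())
    bg=np.median(f[120:350,60:400].sum(2)); print('bg',bg)
    d=(f.sum(2)<bg*0.62).astype(np.uint8); d[:120]=0
    k,l,st,ce=cv2.connectedComponentsWithStats(d)
    for i in range(1,k):
        if 100<st[i,4]<500: print(n,'dk',st[i].tolist(),ce[i].round(1),'z.03',ray(C[n],ce[i],.03).round(4)[0])
cols={'scene':[(160,240),(0,0)],}
E
```

```text
scene poly [[134, 155], [127, 173], [103, 182], [0, 166], [0, 113], [116, 110]]
  z35 [[0.099, 0.058], [0.155, -0.032], [0.13, -0.106], [-0.201, -0.211], [-0.534, 0.019], [-0.191, 0.271]]
  z0 [[0.055, 0.099], [0.113, 0.004], [0.087, -0.072], [-0.26, -0.182], [-0.608, 0.058], [-0.249, 0.322]]
scene poly [[439, 125], [438, 127], [363, 119], [359, 117], [360, 110], [435, 110]]
  z35 [[0.897, 0.819], [0.897, 0.8], [0.641, 0.713], [0.622, 0.721], [0.604, 0.783], [0.855, 0.944]]
  z0 [[0.89, 0.896], [0.89, 0.876], [0.621, 0.785], [0.602, 0.793], [0.583, 0.858], [0.846, 1.027]]
scene poly [[307, 136], [305, 144], [280, 168], [249, 157], [249, 149], [277, 128]]
  z35 [[0.519, 0.477], [0.537, 0.422], [0.536, 0.242], [0.42, 0.246], [0.394, 0.29], [0.401, 0.473]]
  z0 [[0.494, 0.538], [0.513, 0.48], [0.512, 0.291], [0.391, 0.296], [0.363, 0.342], [0.371, 0.534]]
scene poly [[285, 200], [322, 216], [317, 227], [283, 265], [243, 246], [244, 236]]
  z35 [[0.627, 0.101], [0.745, 0.09], [0.753, 0.04], [0.742, -0.13], [0.627, -0.124], [0.609, -0.091]]
  z0 [[0.607, 0.144], [0.731, 0.132], [0.739, 0.
[... 1144 characters left out ...]
088]]
  z0 [[0.64, -0.139], [0.615, -0.094], [0.625, 0.096], [0.746, 0.091], [0.78, 0.054], [0.77, -0.141]]
side poly [[261, 299], [207, 383], [158, 383], [131, 361], [127, 348], [205, 274]]
  z35 [[0.391, 0.291], [0.38, 0.464], [0.441, 0.498], [0.502, 0.492], [0.524, 0.479], [0.516, 0.288]]
  z0 [[0.407, 0.263], [0.396, 0.448], [0.462, 0.485], [0.526, 0.478], [0.55, 0.464], [0.541, 0.26]]
bg 385.0
side dk [264, 124, 14, 36, 258] [270.9 142.6] z.03 [ 0.6992 -0.3148  0.03  ]
side dk [249, 199, 13, 28, 282] [255.4 213.9] z.03 [0.5365 0.0629 0.03  ]
side dk [295, 219, 10, 15, 121] [299.1 226.6] z.03 [0.424  0.0589 0.03  ]
side dk [128, 353, 47, 31, 370] [149.1 370.2] z.03 [0.4699 0.4877 0.03  ]
```

```bash
python3 - <<'E'
from h import *
C={n:load(n+'0.pkl') for n in ['scene','side']}
boxes={'scene':{'forceps':(222,172,272,192),'spatula':(294,180,324,203),'dish':(211,214,238,234)},
       'side':{'forceps':(230,243,294,266),'spatula':(157,226,206,258),'dish':(269,189,297,210),'botA':(300,185,316,218)}}
for n in C:
    f=cv2.GaussianBlur(C[n]['frame'],(3,3),0).astype(int); b,g,r=f[...,0],f[...,1],f[...,2]
    for k,(x0,y0,x1,y1) in boxes[n].items():
        s=f[y0:y1,x0:x1]; bg=np.median(s.reshape(-1,3),axis=0) if k!='dish' else np.array([130,132,138])
        if k=='dish': m=((s[...,0]-s[...,2])>0)
        elif k=='botA': m=s.sum(2)<200
        else: m=((np.abs(s-bg).sum(2)>45)|((s[...,0]-s[...,2])>2))
        if k=='spatula' and n=='scene':
            yy,xx=np.mgrid[y0:y1,x0:x1]; 
        kk,l,st,ce=cv2.connectedComponentsWithStats(m.astype(np.uint8),connectivity=8)
        i=1+np.argmax(st[1:,4]); ys,xs=np.nonzero(l==i); p=np.c_[xs+x0,ys+y0].astype(float)
        z={'forceps':.005,'spatula':.006,'dish':.0075,'botA':.03}[k]
        W=ray(C[n],p,z)[:,:2]; c=W.mean(0); u,sv,vt=np.linalg.svd(W-c,full_matrices=False); a=(W-c)@vt[0]
        print(n,k,len(p),st[i].tolist(),'cen',c.round(4),'mid',(c+vt[0]*(a.max()+a.min())/2).round(4),'len',(a.max()-a.min()).round(3),'axis',vt[0].round(3), 'deg',np.degrees(np.arctan2(vt[0][1],vt[0][0])).round(1),
          'wid',np.ptp((W-c)@vt[1]).round(3), 'bb',W.min(0).round(3),W.max(0).round(3))
S=C['scene'];D=C['side']
print('beaker base scene',ray(S,[226,281],0).round(3),'rim',ray(S,[226,256],.092).round(3)); print('beaker side',ray(D,[272,163],0).round(3),'rim',ray(D,[272.5,140],.092).round(3))
print('shallot',ray(S,[216,198],.0075).round(3),ray(D,[299,231],.0075).round(3))
print('box',ray(S,[183,239],.028).round(3),ray(D,[317.5,178],.028).round(3))
print('stuck bottle foot',ray(S,[297.5,222],.01).round(3),'forc',ray(S,[98,285],.01).round(3),'dish',ray(S,[287.5,142.5],.012).round(3),ray(D,[177,357],.012).round(3))
print('yellow',ray(S,[320,166],.005).round(3),ray(D,[138,292],.005).round(3))
E
```

```text
scene forceps 204 [5, 6, 39, 9, 204] cen [0.4653 0.1568] mid [0.4651 0.1566] len 0.123 axis [-0.684 -0.73 ] deg -133.1 wid 0.033 bb [0.42  0.109] [0.511 0.206]
scene spatula 129 [0, 4, 26, 19, 129] cen [0.6502 0.2017] mid [0.6506 0.2036] len 0.127 axis [-0.16  -0.987] deg -99.2 wid 0.021 bb [0.633 0.142] [0.666 0.266]
scene dish 310 [2, 2, 22, 18, 310] cen [ 0.5213 -0.052 ] mid [ 0.5212 -0.052 ] len 0.072 axis [ 0.583 -0.812] deg -54.3 wid 0.057 bb [ 0.488 -0.087] [ 0.553 -0.017]
side forceps 392 [4, 5, 55, 15, 392] cen [0.4665 0.159 ] mid [0.4659 0.1583] len 0.122 axis [0.698 0.716] deg 45.8 wid 0.027 bb [0.42  0.112] [0.51  0.205]
side spatula 263 [1, 2, 44, 30, 263] cen [0.6504 0.2151] mid [0.6494 0.2088] len 0.121 axis [0.158 0.987] deg 80.9 wid 0.022 bb [0.634 0.148] [0.669 0.269]
side dish 266 [3, 4, 21, 15, 266] cen [ 0.5234 -0.0532] mid [ 0.5238 -0.0539] len 0.068 axis [-0.484  0.875] deg 119.0 wid 0.053 bb [ 0.493 -0.089] [ 0.554 -0.019]
side botA 299 [3, 0, 13, 30, 299] cen [ 0.4487 -0.0532] mid [ 0.4511 -0.0597] len 0.139 axis [ 0.34 -0.94] deg -70.1 wid 0.028 bb [ 0.418 -0.128] [0.483 0.007]
beaker base scene [[ 0.637 -0.215  0.   ]] rim [[ 0.645 -0.224  0.092]]
beaker side [[ 0.654 -0.239  0.   ]] rim [[ 0.638 -0.212  0.092]]
shallot [[0.435 0.036 0.007]] [[0.429 0.047 0.007]]
box [[ 0.48  -0.175  0.028]] [[ 0.475 -0.17   0.028]]
stuck bottle foot [[0.688 0.06  0.01 ]] forc [[ 0.399 -0.387  0.01 ]] dish [[0.464 0.436 0.012]] [[0.459 0.442 0.012]]
yellow [[0.621 0.365 0.005]] [[0.621 0.367 0.005]]
```

Both views agree within a few mm. Poses so far:

| Thing | Position (x, y), m | Axis |
|---|---|---|
| Bottle A | (.447, -.048) | |
| Bottle B | (.537, .060) | |
| Dish | (.522, -.053) | |
| Forceps | (.466, .158) | 46° |
| Spatula | (.650, .206) | 81°, blade towards -y |
| Bottle tray | (.676, .002) | about -3° |
| Dish tray | (.456, .385) | |
| Instrument tray | (.442, -.386) | |

I'll work in the order asked, so bottle A first.

```bash
cat >> h.py <<'E'
def togo(p=None,yaw=None):
    s=sense(); R=np.array(s['orientation']); x=np.array(s['tcp_pos'])
    y=np.degrees(np.arctan2(R[1,1],R[0,1]))
    print('t %.2f'%s['t'],'tcp',x.round(4),'yaw %.1f'%y,'tilt',(R[2,0]).round(4),'w %.4f'%s['grip_width'],'F',np.round(s['contact_force'],1))
    if p is not None: print(' tool cm',(R.T@(np.array(p)-x)*100).round(2))
    if yaw is not None: print(' twist',round(-np.radians((yaw-y+180)%360-180),3))
E
echo ok
```

```text
ok
```

Request:
send_rows:
  deltas:
    - [1, 0, 0, 0.117]
    - [1, 0, 0, 0.117]
    - [1, 0, 0, 0.117]
    - [0.4, -2, -0.7, 0]
    - [0.4, -3.9, -1.4, 0]
    - [0.4, -3.9, -1.4, 0]
    - [0.4, -3.9, -1.4, 0]
    - [0.4, -3.9, -1.4, 0]
    - [0.4, -3.9, -1.4, 0]
    - [0.4, -3.9, -1.4, 0]
    - [0.4, -3.9, -1.4, 0]
    - [0.4, -3.9, -1.4, 0]
    - [0.4, -3.9, -1.4, 0]
    - [0.4, -3.9, -1.4, 0]
    - [0.4, -3.9, -1.4, 0]
    - [0.4, -3.9, -1.4, 0]
    - [0.4, -3.9, -1.4, 0]
    - [0, -3.9, -1.4, 0]
    - [0, -2, -0.7, 0]
    - [0, 0, 0, 0]
  gripper: 0.35

```text
t: 2.15
tcp_pos: [0.4431, -0.0441, 0.1557]
orientation: [[0.001, 0.007, -1.0], [0.001, -1.0, -0.007], [-1.0, -0.001, -0.001]]
contact_force: [-0.3, 0.4, 0.2]
grip_width: 0.0566
```

```bash
python3 - <<'E'
from h import *
togo([.447,-.048,.028],-90)
c=camera('wrist'); pickle.dump(c,open('w1.pkl','wb')); cv2.imwrite('pics/w1.png',c['frame'])
print(proj(c,[[.447,-.048,.07],[.522,-.0525,.0075],[.5375,.06,.07]]))
E
```

```text
t 2.15 tcp [ 0.4431 -0.0441  0.1557] yaw -89.6 tilt -1.0 w 0.0566 F [-0.3  0.4  0.2]
 tool cm [12.77  0.41 -0.37]
 twist 0.007
[[264.14608765 197.86767315]
 [268.65471777 102.46524953]
 [114.81142888  74.6276358 ]]
```

View pics/w1.png

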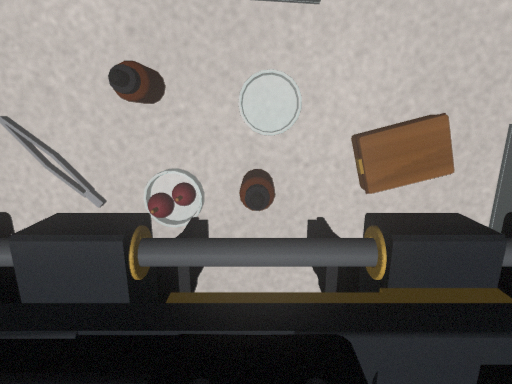

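Wrist view: bottle A's bulb is at (256,198) against a predicted (264,198), so y ≈ -.042. Bottle B's bulb at (122,76) gives y ≈ .055. The dish at (270,102) fits its estimate. I'll descend on A.

Request:
send_rows:
  deltas:
    - [1.5, -0.2, -0.4, 0]
    - [2.5, 0, 0, 0]
    - [2.5, 0, 0, 0]
    - [2.5, 0, 0, 0]
    - [2, 0, 0, 0]
    - [1.2, 0, 0, 0]
    - [0.5, 0, 0, 0]
    - [0, 0, 0, 0]
    - [0, 0, 0, 0]

```text
t: 3.1
tcp_pos: [0.4468, -0.0458, 0.0292]
orientation: [[0.001, 0.0, -1.0], [-0.0, -1.0, -0.0], [-1.0, 0.0, -0.001]]
contact_force: [-1.2, -0.9, -0.1]
grip_width: 0.0564
```

Request:
send_rows:
  deltas:
    - [0, 0, 0, 0]
    - [0, 0, 0, 0]
    - [0, 0, 0, 0]
    - [0, 0, 0, 0]
    - [0, 0, 0, 0]
  gripper: 0.75
  grip_force: 15

```text
t: 3.6
tcp_pos: [0.4464, -0.0455, 0.0288]
orientation: [[0.0, 0.001, -1.0], [-0.0, -1.0, -0.001], [-1.0, 0.0, -0.0]]
contact_force: [-1.0, -0.5, 2.8]
grip_width: 0.0313
```

Request:
send_rows:
  deltas:
    - [-0.5, 0, 0, 0]
    - [-1.5, 0, 0, 0]
    - [-2, 0, 0, 0]
    - [-2, 0, -0.5, 0]
    - [-1.5, -0.1, -1.3, 0]
    - [0, -0.2, -2.2, 0]
    - [0, -0.2, -3, 0]
    - [0, -0.2, -3, 0]
    - [0, -0.2, -3, 0]
    - [0, -0.2, -3, 0]
    - [0, -0.2, -2.8, 0]
    - [0, -0.2, -2, 0]
    - [0, -0.1, -1.2, 0]
    - [0, 0, -0.8, 0]
    - [0, 0, 0, 0]
    - [0, 0, 0, 0]

```text
t: 5.2
tcp_pos: [0.6734, -0.0295, 0.1034]
orientation: [[-0.001, 0.001, -1.0], [-0.0, -1.0, -0.001], [-1.0, 0.0, 0.001]]
contact_force: [-0.4, 0.5, -0.1]
grip_width: 0.0315
```

```bash
python3 - <<'E'
from h import *
togo([.674,-.030,.033],-90)
for n in ['scene','side']:
    c=camera(n); pickle.dump(c,open(n+'1.pkl','wb')); cv2.imwrite(f'pics/{n}1.png',c['frame'])
a=cv2.imread('pics/scene1.png')[130:300,180:380]; b=cv2.imread('pics/side1.png')[120:290,140:340]
cv2.imwrite('pics/p1.png',cv2.resize(np.hstack([a,b]),(800,340),interpolation=cv2.INTER_CUBIC))
E
```

```text
t 5.20 tcp [ 0.6734 -0.0295  0.1034] yaw -90.0 tilt -1.0 w 0.0315 F [-0.4  0.5 -0.1]
 tool cm [ 7.04  0.05 -0.07]
 twist 0.001
```

View pics/p1.png

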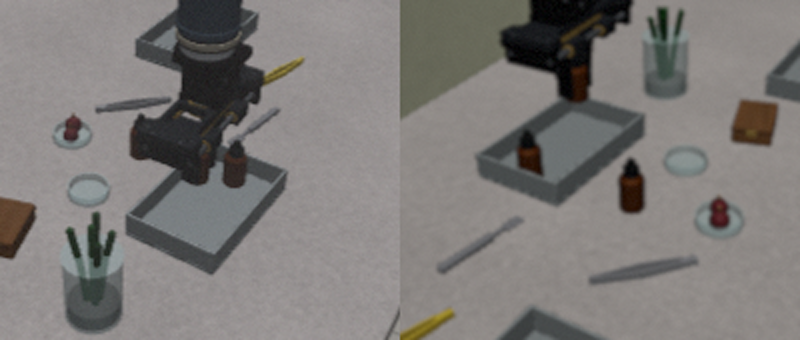

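The bottle is held over the bottle tray (scene crop (200,165), side crop (575,85)). I'll lower it.

Request:
send_rows:
  deltas:
    - [1, 0, 0, 0]
    - [2, 0, 0, 0]
    - [1.8, 0, 0, 0]
    - [1.2, 0, 0, 0]
    - [0.6, 0, 0, 0]
    - [0.3, 0, 0, 0]
    - [0.1, 0, 0, 0]
    - [0, 0, 0, 0]
    - [0, 0, 0, 0]

```text
t: 6.2
tcp_pos: [0.6747, -0.0293, 0.0343]
orientation: [[0.001, 0.001, -1.0], [-0.0, -1.0, -0.001], [-1.0, 0.0, -0.001]]
contact_force: [-0.8, 0.4, -1.0]
grip_width: 0.0311
```

Request:
send_rows:
  deltas:
    - [0.1, 0, 0, 0]
    - [0.05, 0, 0, 0]
    - [0, 0, 0, 0]

```text
t: 6.5
tcp_pos: [0.6746, -0.0293, 0.0329]
orientation: [[0.001, 0.001, -1.0], [-0.0, -1.0, -0.001], [-1.0, 0.0, -0.001]]
contact_force: [-1.3, -1.2, 3.4]
grip_width: 0.0316
```

Request:
send_rows:
  deltas:
    - [0, 0, 0, 0]
    - [0, 0, 0, 0]
    - [0, 0, 0, 0]
    - [-0.5, 0, 0, 0]
    - [-1.5, 0, 0, 0]
    - [-2.5, 0, 0, 0]
    - [-3, 0, 0, 0]
    - [-3, 0, 0, 0]
    - [-1.5, 0, 0, 0]
    - [0, 0, 0, 0]
  gripper: 0.5

```text
t: 7.5
tcp_pos: [0.6759, -0.0292, 0.1556]
orientation: [[0.006, 0.001, -1.0], [-0.0, -1.0, -0.001], [-1.0, 0.0, -0.006]]
contact_force: [-0.3, 1.3, -0.3]
grip_width: 0.0434
```

```bash
python3 - <<'E'
from h import *
togo([.5375,.055,.029],0)
c=camera('wrist'); pickle.dump(c,open('w2.pkl','wb')); cv2.imwrite('pics/w2.png',c['frame'])
print(proj(c,[[.6745,-.0293,.074],[.5375,.055,.07]]))
E
```

```text
t 7.50 tcp [ 0.6759 -0.0292  0.1556] yaw -90.0 tilt -1.0 w 0.0434 F [-0.3  1.3 -0.3]
 tool cm [12.57 -8.43 13.92]
 twist -1.57
[[259.1693824  206.28358895]
 [165.24657244 351.11627075]]
```

View pics/w2.png

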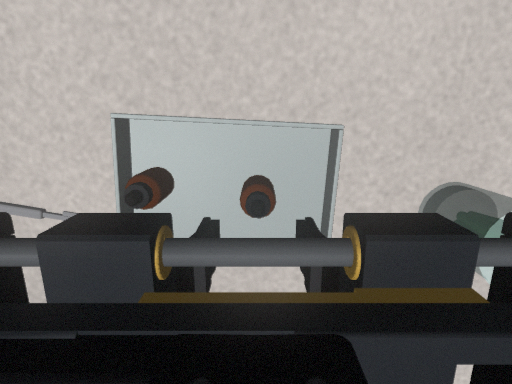

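Bottle A stands upright at (258,195), clear of the stuck one at (140,190). Next is bottle B.

Request:
send_rows:
  deltas:
    - [0, -0.8, 1.3, 0]
    - [0, -1.6, 2.6, 0]
    - [0, -2, 3.3, 0]
    - [0, -2, 3.3, 0]
    - [0, -1.4, 2.4, 0]
    - [0, -0.6, 1, 0]
    - [0, 0, 0, -0.1]
    - [0, 0, 0, -0.14]
    - [0, 0, 0, -0.14]
    - [0, 0, 0, -0.14]
    - [0, 0, 0, -0.14]
    - [0, 0, 0, -0.14]
    - [0, 0, 0, -0.14]
    - [0, 0, 0, -0.14]
    - [0, 0, 0, -0.14]
    - [0, 0, 0, -0.14]
    - [0, 0, 0, -0.14]
    - [0, 0, 0, -0.07]
    - [0, 0, 0, 0]
  gripper: 0.35

```text
t: 9.45
tcp_pos: [0.5353, 0.0537, 0.1509]
orientation: [[-0.001, 1.0, -0.002], [0.0, -0.002, -1.0], [-1.0, -0.001, -0.0]]
contact_force: [0.5, -0.2, -0.8]
grip_width: 0.0569
```

```bash
python3 - <<'E'
from h import *
togo([.5375,.055,.029],0)
c=camera('wrist'); pickle.dump(c,open('w3.pkl','wb')); cv2.imwrite('pics/w3.png',c['frame'])
print(proj(c,[[.5375,.055,.07]]))
E
```

```text
t 9.45 tcp [0.5353 0.0537 0.1509] yaw -0.1 tilt -1.0 w 0.0569 F [ 0.5 -0.2 -0.8]
 tool cm [12.19  0.24 -0.13]
 twist -0.002
[[260.66854441 204.5048422 ]]
```

View pics/w3.png

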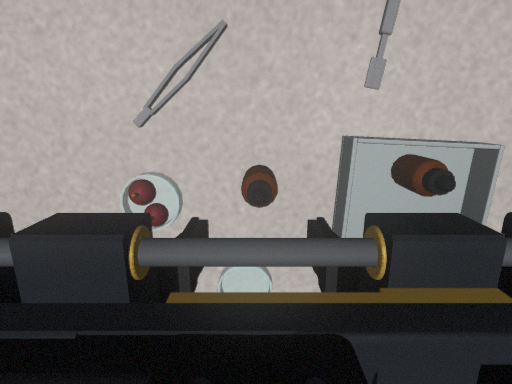

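```bash
python3 - <<'E'
from h import *
c=load('w3.pkl'); f=c['frame'].astype(int)
g=f[160:212,235:285]; m=(g.sum(2)<95).astype(np.uint8)
k,l,st,ce=cv2.connectedComponentsWithStats(m); i=1+np.argmax(st[1:,4]); print(st[i],ce[i]+[235,160])
print(ray(c,ce[i]+[235,160],.062).round(4), ray(c,[260,167],.0).round(4))
m=(g.sum(2)<220).astype(np.uint8); print(cv2.boundingRect(m))
cv2.imwrite('pics/c3.png',cv2.resize(c['frame'][150:220,220:300],(640,560),interpolation=cv2.INTER_CUBIC))
E
```

```text
Traceback (most recent call last):
ValueError: attempt to get argmax of an empty sequence
```

```bash
python3 - <<'E'
from h import *
c=load('w3.pkl'); f=c['frame'].astype(int)
g=f[155:215,235:285]
for th in (120,140,160):
    m=(g.sum(2)<th).astype(np.uint8)
    k,l,st,ce=cv2.connectedComponentsWithStats(m)
    if k>1: i=1+np.argmax(st[1:,4]); u=ce[i]+[235,155]; print(th,st[i],u,ray(c,u,.062).round(4))
cv2.imwrite('pics/c3.png',cv2.resize(c['frame'][150:220,220:300],(640,560),interpolation=cv2.INTER_CUBIC))
E
```

```text
140 [18 37  1  1  1] [253. 192.] [[0.5315 0.063  0.062 ]]
160 [ 17  32  18  19 125] [260.296 196.032] [[0.5373 0.0597 0.062 ]]
```

View pics/c3.png

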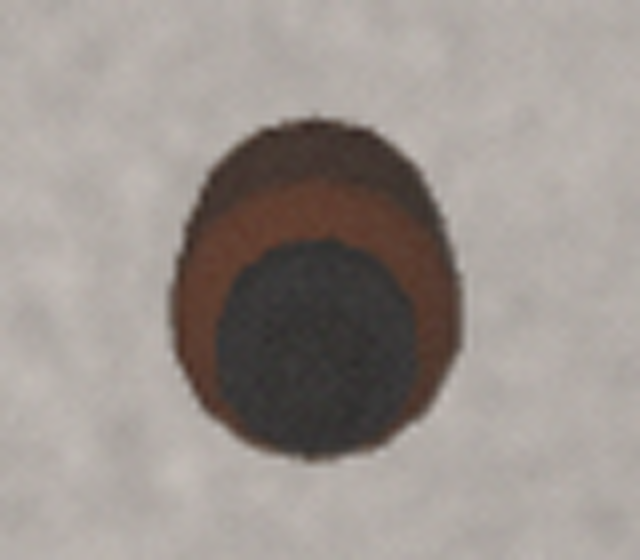

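The cap disc at (259.5,193.5) puts B at (.537,.061), in line with the first two-view estimate of .060. I'll go down on it.

Request:
send_rows:
  deltas:
    - [1.5, 0.1, -0.35, 0]
    - [2.5, 0.1, -0.3, 0]
    - [2.5, 0, 0, 0]
    - [2.4, 0, 0, 0]
    - [1.8, 0, 0, 0]
    - [1, 0, 0, 0]
    - [0.4, 0, 0, 0]
    - [0.1, 0, 0, 0]
    - [0, 0, 0, 0]

```text
t: 10.4
tcp_pos: [0.5376, 0.0613, 0.0305]
orientation: [[0.001, 1.0, -0.0], [0.0, -0.0, -1.0], [-1.0, 0.001, -0.0]]
contact_force: [-0.2, -0.5, 0.2]
grip_width: 0.0565
```

Request:
send_rows:
  deltas:
    - [0, 0, 0, 0]
    - [0, 0, 0, 0]
    - [0, 0, 0, 0]
    - [0, 0, 0, 0]
    - [0, 0, 0, 0]
  gripper: 0.75
  grip_force: 15

```text
t: 10.9
tcp_pos: [0.5372, 0.061, 0.0303]
orientation: [[0.0, 1.0, -0.0], [-0.0, -0.0, -1.0], [-1.0, 0.0, 0.0]]
contact_force: [-0.2, -0.7, 1.5]
grip_width: 0.0316
```

Request:
send_rows:
  deltas:
    - [-0.5, 0, 0, 0]
    - [-1.5, 0, 0, 0]
    - [-2.2, 0, 0, 0]
    - [-2.2, 0, 0, 0]
    - [-1.6, 0.5, 0.5, 0]
    - [0, 1.5, 0.7, 0]
    - [0, 2.5, 0.8, 0]
    - [0, 3, 0.8, 0]
    - [0, 2.5, 0.6, 0]
    - [0, 2, 0.4, 0]
    - [0, 1.3, 0.2, 0]
    - [0, 0.7, 0, 0]
    - [0, 0, 0, 0]
    - [0, 0, 0, 0]

```text
t: 12.3
tcp_pos: [0.6764, 0.0215, 0.1103]
orientation: [[-0.001, 1.0, 0.001], [0.0, 0.001, -1.0], [-1.0, -0.001, -0.0]]
contact_force: [-0.4, 0.5, -0.8]
grip_width: 0.0316
```

```bash
python3 - <<'E'
from h import *
togo([.677,.021,.0343],0)
c=camera('wrist'); cv2.imwrite('pics/w4.png',c['frame']); print(proj(c,[[.6745,-.0293,.074],[.68,.071,.074]]))
E
```

```text
t 12.30 tcp [0.6764 0.0215 0.1103] yaw 0.0 tilt -1.0 w 0.0316 F [-0.4  0.5 -0.8]
 tool cm [7.6  0.07 0.05]
 twist 0.001
[[254.91242896 297.28112051]
 [263.91226698 147.66718919]]
```

View pics/w4.png

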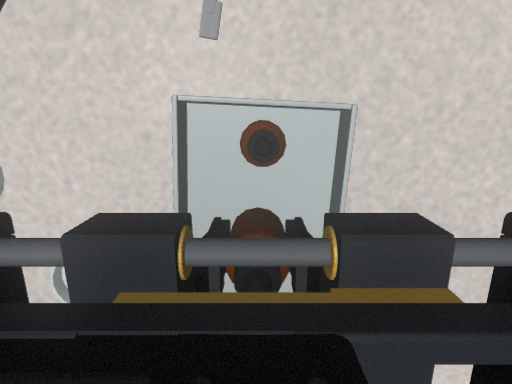

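The stuck bottle at (263,146) is where it was predicted, so there is clear floor between the two. I'll lower B.

Request:
send_rows:
  deltas:
    - [1, 0, 0, 0]
    - [2, 0, 0, 0]
    - [2, 0, 0, 0]
    - [1.4, 0, 0, 0]
    - [0.7, 0, 0, 0]
    - [0.3, 0, 0, 0]
    - [0.15, 0, 0, 0]
    - [0.05, 0, 0, 0]
    - [0, 0, 0, 0]
    - [0, 0, 0, 0]

```text
t: 13.35
tcp_pos: [0.6775, 0.0211, 0.0347]
orientation: [[0.001, 1.0, -0.0], [-0.0, -0.0, -1.0], [-1.0, 0.001, 0.0]]
contact_force: [0.3, 0.2, -1.0]
grip_width: 0.0314
```

Request:
send_rows:
  deltas:
    - [0.04, 0, 0, 0]
    - [0, 0, 0, 0]
    - [0, 0, 0, 0]
    - [0, 0, 0, 0]
    - [-0.5, 0, 0, 0]
    - [-1.5, 0, 0, 0]
    - [-2.5, 0, 0, 0]
    - [-3, 0, 0, 0]
    - [-3, 0, 0, 0]
    - [-1.5, 0, 0, 0]
    - [0, 0, 0, 0]
  gripper: 0.5

```text
t: 14.45
tcp_pos: [0.6787, 0.0216, 0.1571]
orientation: [[0.006, 1.0, -0.0], [0.0, -0.0, -1.0], [-1.0, 0.006, -0.0]]
contact_force: [0.5, 0.8, 0.3]
grip_width: 0.0435
```

Request:
send_rows:
  deltas:
    - [0, -1.2, -0.8, 0]
    - [0, -2.5, -1.6, 0]
    - [0, -3.5, -2.2, 0]
    - [0, -3.5, -2.2, 0]
    - [0, -3.5, -2.2, 0]
    - [0, -3.5, -2.2, 0]
    - [0, -2.3, -1.6, 0]
    - [0, -1.2, -0.8, 0]
    - [0, 0, 0, 0.1]
    - [0, 0, 0, 0.14]
    - [0, 0, 0, 0.14]
    - [0, 0, 0, 0.14]
    - [0, 0, 0, 0.14]
    - [0, 0, 0, 0.1]
    - [0, 0, 0, 0]
    - [0, 0, 0, 0]
  gripper: 0.6

```text
t: 16.05
tcp_pos: [0.4653, 0.1566, 0.1531]
orientation: [[-0.001, 0.726, -0.688], [-0.0, -0.688, -0.726], [-1.0, -0.0, 0.001]]
contact_force: [-0.4, -0.4, -0.7]
grip_width: 0.0349
```

```bash
python3 - <<'E'
from h import *
togo([.4655,.1575,.021],-43.6)
c=camera('wrist'); pickle.dump(c,open('w5.pkl','wb')); cv2.imwrite('pics/w5.png',c['frame']); print(proj(c,[[.4655,.1575,.009]]))
c=camera('scene'); pickle.dump(c,open('scene5.pkl','wb')); cv2.imwrite('pics/scene5.png',c['frame'])
E
```

```text
t 16.05 tcp [0.4653 0.1566 0.1531] yaw -43.5 tilt -1.0 w 0.0349 F [-0.4 -0.4 -0.7]
 tool cm [13.21 -0.04 -0.09]
 twist 0.002
[[258.12949848 186.19167082]]
```

View pics/w5.png

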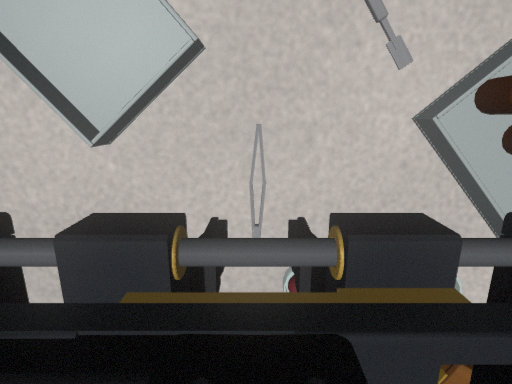

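View pics/scene5.png

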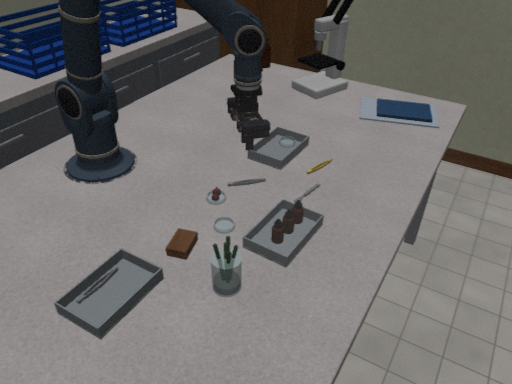

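All three bottles stand in the bottle tray (scene (277,232), (288,222), (297,212)). In the wrist view the grey forceps lie upright along column 258, widest at row 183, so I'm aligned with them. I'll go down.

Request:
send_rows:
  deltas:
    - [1.5, 0, 0, 0]
    - [2.5, 0, 0, 0]
    - [2.5, 0, 0, 0]
    - [2.5, 0, 0, 0]
    - [2, 0, 0, 0]
    - [1.2, 0, 0, 0]
    - [0.6, 0, 0, 0]
    - [0.3, 0, 0, 0]
    - [0, 0, 0, 0]
    - [0, 0, 0, 0]

```text
t: 17.15
tcp_pos: [0.4657, 0.1573, 0.0234]
orientation: [[0.002, 0.725, -0.689], [0.0, -0.689, -0.725], [-1.0, 0.001, -0.001]]
contact_force: [-1.1, 0.4, -0.4]
grip_width: 0.0349
```

Request:
send_rows:
  deltas:
    - [0, 0, 0, 0]
    - [0, 0, 0, 0]
    - [0, 0, 0, 0]
    - [0, 0, 0, 0]
    - [0, 0, 0, 0]
  gripper: 1
  grip_force: 20

```text
t: 17.65
tcp_pos: [0.4652, 0.1571, 0.0229]
orientation: [[0.0, 0.725, -0.689], [-0.0, -0.689, -0.725], [-1.0, 0.0, -0.0]]
contact_force: [-0.6, 0.3, 2.3]
grip_width: 0.0152
```

Request:
send_rows:
  deltas:
    - [0, 0, 0, 0]
    - [0, 0, 0, 0]

```text
t: 17.85
tcp_pos: [0.4653, 0.1571, 0.0229]
orientation: [[0.0, 0.725, -0.689], [-0.0, -0.689, -0.725], [-1.0, 0.0, -0.0]]
contact_force: [-1.3, -0.5, 4.4]
grip_width: 0.0152
```

Request:
send_rows:
  deltas:
    - [-0.5, 0, 0, 0]
    - [-1, 0, 0, 0]
    - [-2, 0, 0, 0]
    - [-2.5, 0, 0, 0]
    - [-2.5, 0, 0, -0.1]
    - [-2, 0, 0, -0.14]
    - [-1, 0, 0, -0.14]
    - [0, 0, 0, -0.14]
    - [0, 0, 0, -0.14]
    - [0, 0, 0, -0.1]
    - [0, 0, 0, 0]

```text
t: 18.95
tcp_pos: [0.465, 0.157, 0.1381]
orientation: [[0.0, 1.0, -0.0], [0.0, -0.0, -1.0], [-1.0, 0.0, -0.0]]
contact_force: [-0.1, 0.2, -0.7]
grip_width: 0.0151
```

```bash
python3 - <<'E'
from h import *
togo([.437,-.386,.027],0)
c=camera('wrist'); pickle.dump(c,open('w6.pkl','wb')); cv2.imwrite('pics/w6.png',c['frame'])
c=camera('scene'); cv2.imwrite('pics/s6.png',cv2.resize(c['frame'][100:220,170:330],(800,600),interpolation=cv2.INTER_CUBIC))
E
```

```text
t 18.95 tcp [0.465  0.157  0.1381] yaw -0.0 tilt -1.0 w 0.0151 F [-0.1  0.2 -0.7]
 tool cm [11.09 -2.79 54.3 ]
 twist -0.0
```

View pics/w6.png

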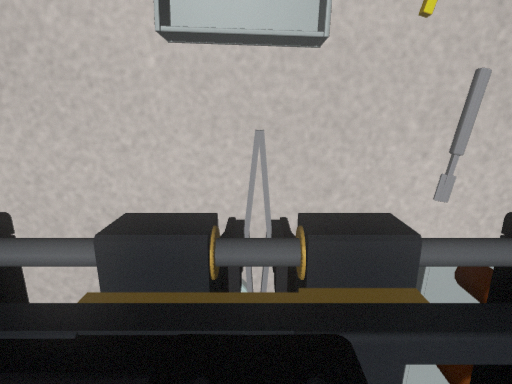

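View pics/s6.png

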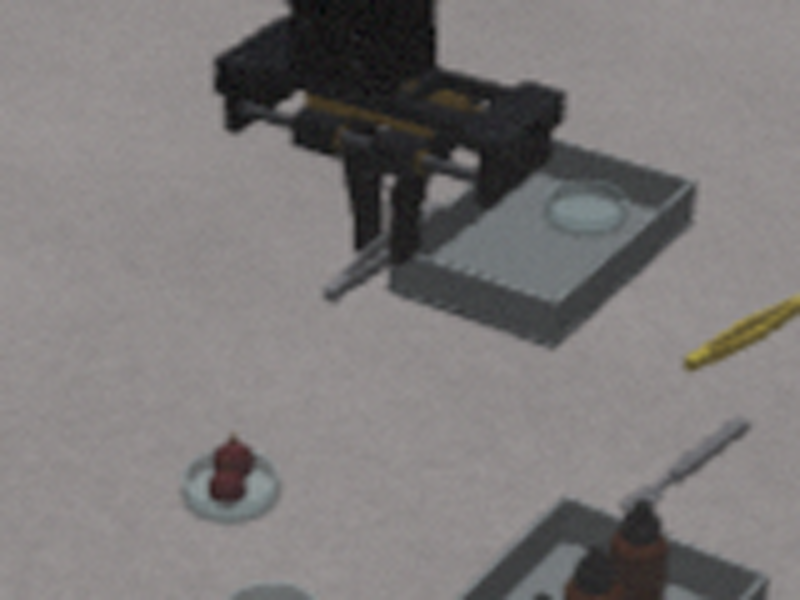

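The forceps are held level and aligned. I'll carry them to the instrument tray.

Request:
send_rows:
  deltas:
    - [0, 0, 1, 0]
    - [0, 0, 2, 0]
    - [0, 0, 3, 0]
    - [0, 0, 3.6, 0]
    - [0, 0, 3.6, 0]
    - [0, 0, 3.6, 0]
    - [0, 0, 3.6, 0]
    - [0, -0.3, 3.6, 0]
    - [0, -0.3, 3.6, 0]
    - [0, -0.3, 3.6, 0]
    - [0, -0.3, 3.6, 0]
    - [0, -0.3, 3.6, 0]
    - [0, -0.3, 3.6, 0]
    - [0, -0.3, 3.6, 0]
    - [0, -0.3, 3.6, 0]
    - [0, -0.3, 2.5, 0]
    - [0, -0.1, 1.6, 0]
    - [0, 0, 1, 0]
    - [0, 0, 0, 0]
    - [0, 0, 0, 0]

```text
t: 21.05
tcp_pos: [0.4375, -0.3844, 0.1376]
orientation: [[-0.0, 1.0, 0.002], [0.001, 0.002, -1.0], [-1.0, -0.0, -0.001]]
contact_force: [-0.6, 0.1, -0.4]
grip_width: 0.0151
```

```bash
python3 - <<'E'
from h import *
togo([.437,-.386,.027],0)
c=camera('wrist'); pickle.dump(c,open('w7.pkl','wb')); cv2.imwrite('pics/w7.png',c['frame'])
print(proj(c,[[.397,-.386,.009],[.437,-.386,.009]]))
c=camera('scene'); cv2.imwrite('pics/s7.png',cv2.resize(c['frame'][190:350,20:230],(787,600),interpolation=cv2.INTER_CUBIC))
E
```

```text
t 21.05 tcp [ 0.4375 -0.3844  0.1376] yaw 0.1 tilt -1.0 w 0.0151 F [-0.6  0.1 -0.4]
 tool cm [11.06 -0.05  0.17]
 twist 0.002
[[214.19498597 193.10591786]
 [257.10490263 193.16739516]]
```

View pics/w7.png

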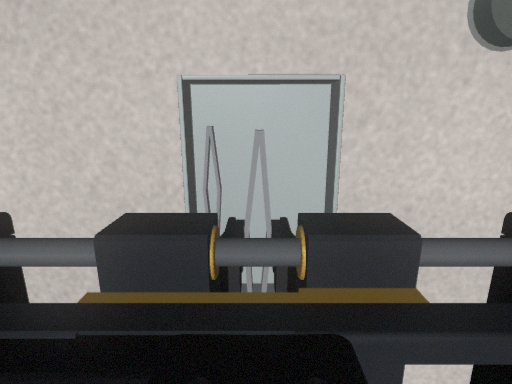

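View pics/s7.png

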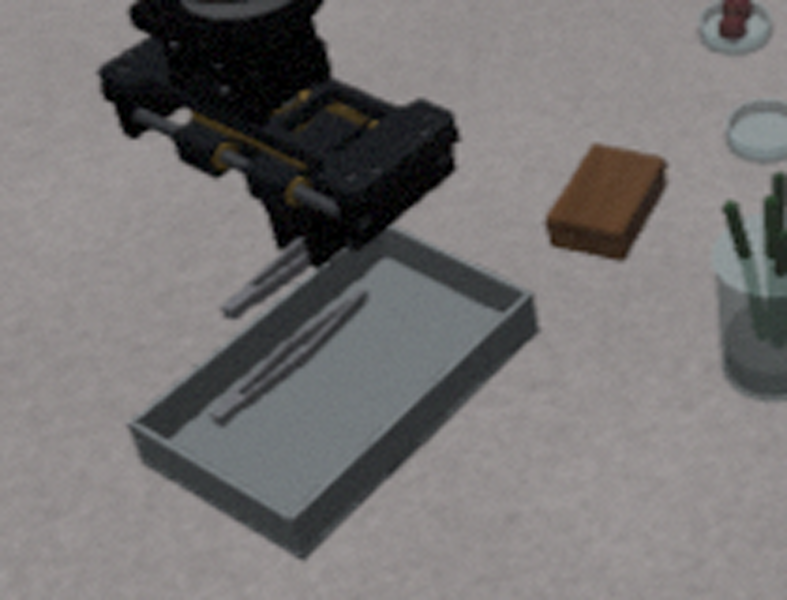

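The stuck forceps are at column 214, as predicted, and the held pair hangs parallel to them at column 258. I'll lower it.

Request:
send_rows:
  deltas:
    - [1.5, 0, 0, 0]
    - [2.5, 0, 0, 0]
    - [2.5, 0, 0, 0]
    - [2, 0, 0, 0]
    - [1.3, 0, 0, 0]
    - [0.7, 0, 0, 0]
    - [0.4, 0, 0, 0]
    - [0.1, 0, 0, 0]
    - [0, 0, 0, 0]
    - [0, 0, 0, 0]

```text
t: 22.15
tcp_pos: [0.4375, -0.3863, 0.0284]
orientation: [[0.001, 1.0, -0.0], [-0.001, -0.0, -1.0], [-1.0, 0.001, 0.001]]
contact_force: [-0.2, -0.5, 1.1]
grip_width: 0.0152
```

Request:
send_rows:
  deltas:
    - [0.1, 0, 0, 0]
    - [0.05, 0, 0, 0]
    - [0, 0, 0, 0]

```text
t: 22.45
tcp_pos: [0.4374, -0.3862, 0.0269]
orientation: [[0.0, 1.0, -0.0], [-0.001, -0.0, -1.0], [-1.0, 0.0, 0.001]]
contact_force: [-1.7, 0.6, 4.2]
grip_width: 0.0157
```

Request:
send_rows:
  deltas:
    - [0, 0, 0, 0]
    - [0, 0, 0, 0]
    - [0, 0, 0, 0]
    - [-0.5, 0, 0, 0]
    - [-1.5, 0, 0, 0]
    - [-2.5, 0, 0, 0]
    - [-3, 0, 0, 0]
    - [-3, 0, 0, 0]
    - [-1.5, 0, 0, 0]
    - [0, 0, 0, 0]
  gripper: 0.7

```text
t: 23.45
tcp_pos: [0.4384, -0.3868, 0.149]
orientation: [[0.004, 1.0, -0.0], [-0.004, -0.0, -1.0], [-1.0, 0.004, 0.004]]
contact_force: [0.2, 0.1, 0.0]
grip_width: 0.0258
```

```bash
python3 - <<'E'
from h import *
togo([.653,.226,.021],-9)
c=camera('wrist'); cv2.imwrite('pics/w8.png',c['frame'])
E
```

```text
t 23.45 tcp [ 0.4384 -0.3868  0.149 ] yaw -0.0 tilt -1.0 w 0.0258 F [0.2 0.1 0. ]
 tool cm [ 12.66  21.4  -61.33]
 twist 0.157
```

View pics/w8.png

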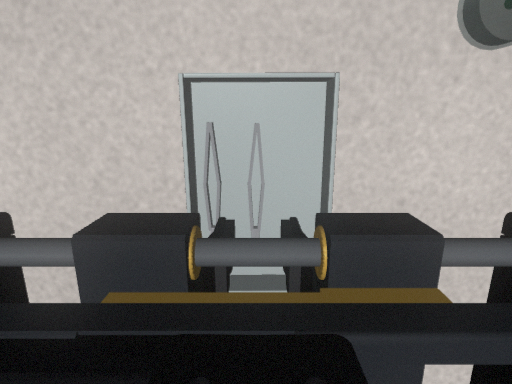

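Request:
send_rows:
  deltas:
    - [0, 0.5, -1.5, 0]
    - [0, 1, -3, 0]
    - [0, 1.4, -4, 0]
    - [0, 1.4, -4, 0]
    - [0, 1.4, -4, 0]
    - [0, 1.4, -4, 0]
    - [0, 1.4, -4, 0]
    - [0, 1.4, -4, 0]
    - [0, 1.4, -4, 0]
    - [0, 1.4, -4, 0]
    - [0, 1.4, -4, 0]
    - [0, 1.4, -4, 0]
    - [0, 1.4, -4, 0]
    - [0, 1.4, -4, 0]
    - [0, 1.4, -4, 0]
    - [0, 1.1, -3.2, 0]
    - [0, 0.5, -1.6, 0.08]
    - [0, 0, 0, 0.077]
    - [0, 0, 0, 0]
    - [0, 0, 0, 0]
  gripper: 0.65

```text
t: 25.5
tcp_pos: [0.6488, 0.2273, 0.1446]
orientation: [[-0.003, 0.988, -0.154], [-0.001, -0.154, -0.988], [-1.0, -0.002, 0.002]]
contact_force: [0.3, 0.5, 0.2]
grip_width: 0.0307
```

```bash
python3 - <<'E'
from h import *
togo([.653,.226,.021],-9)
c=camera('wrist'); pickle.dump(c,open('w9.pkl','wb')); cv2.imwrite('pics/w9.png',c['frame']); print(proj(c,[[.653,.226,.009]]))
f=c['frame']
E
```

```text
t 25.50 tcp [0.6488 0.2273 0.1446] yaw -8.9 tilt -1.0 w 0.0307 F [0.3 0.5 0.2]
 tool cm [12.36  0.46  0.04]
 twist 0.003
[[262.73159204 190.0325888 ]]
```

View pics/w9.png

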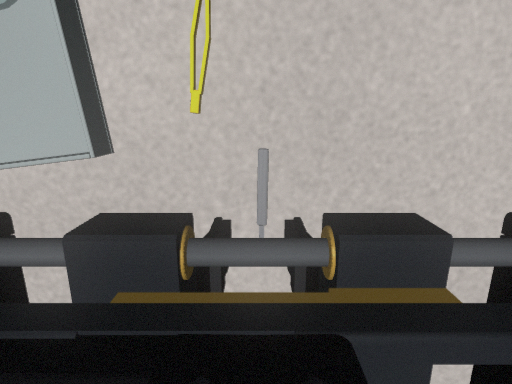

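The handle spans (263,149)–(262,225), so its centre matches the target at (262,190). I'll go down on it.

Request:
send_rows:
  deltas:
    - [1.5, 0.3, 0, 0]
    - [2.5, 0, 0, 0]
    - [2.5, 0, 0, 0]
    - [2.4, 0, 0, 0]
    - [1.6, 0, 0, 0]
    - [0.9, 0, 0, 0]
    - [0.5, 0, 0, 0]
    - [0.2, 0, 0, 0]
    - [0, 0, 0, 0]
    - [0, 0, 0, 0]

```text
t: 26.55
tcp_pos: [0.6536, 0.2269, 0.0261]
orientation: [[0.002, 0.988, -0.156], [0.001, -0.156, -0.988], [-1.0, 0.002, -0.001]]
contact_force: [-0.7, -0.6, -0.5]
grip_width: 0.0302
```

Request:
send_rows:
  deltas:
    - [0.3, 0, 0, 0]
    - [0.1, 0, 0, 0]
    - [0, 0, 0, 0]

```text
t: 26.85
tcp_pos: [0.653, 0.2265, 0.0211]
orientation: [[-0.0, 0.988, -0.156], [-0.0, -0.156, -0.988], [-1.0, -0.0, 0.0]]
contact_force: [0.4, 0.4, 0.8]
grip_width: 0.0304
```

Request:
send_rows:
  deltas:
    - [0, 0, 0, 0]
    - [0, 0, 0, 0]
    - [0, 0, 0, 0]
    - [0, 0, 0, 0]
    - [0, 0, 0, 0]
  gripper: 1
  grip_force: 20

```text
t: 27.35
tcp_pos: [0.6531, 0.2266, 0.0212]
orientation: [[0.0, 0.988, -0.156], [-0.0, -0.156, -0.988], [-1.0, 0.0, 0.0]]
contact_force: [-0.6, -0.9, 1.0]
grip_width: 0.0098
```

Request:
send_rows:
  deltas:
    - [-0.5, 0, 0, 0]
    - [-1, 0, 0, 0]
    - [-2, 0, 0, 0]
    - [-2.5, 0, 0, 0]
    - [-2.5, 0, 0, 0]
    - [-2, 0, 0, -0.08]
    - [-1, 0, 0, -0.077]
    - [-0.5, 0, 0, 0]
    - [0, 0, 0, 0]

```text
t: 28.25
tcp_pos: [0.6535, 0.2267, 0.1423]
orientation: [[0.002, 1.0, -0.002], [0.001, -0.002, -1.0], [-1.0, 0.002, -0.001]]
contact_force: [0.4, 0.8, 0.1]
grip_width: 0.0096
```

Request:
send_rows:
  deltas:
    - [0, -0.4, 1.3, 0]
    - [0, -0.8, 2.6, 0]
    - [0, -1.1, 3.7, 0]
    - [0, -1.1, 3.7, 0]
    - [0, -1.1, 3.7, 0]
    - [0, -1.1, 3.7, 0]
    - [0, -1.1, 3.7, 0]
    - [0, -1.1, 3.7, 0]
    - [0, -1.1, 3.7, 0]
    - [0, -1.1, 3.7, 0]
    - [0, -1.1, 3.7, 0]
    - [0, -1.1, 3.7, 0]
    - [0, -1.1, 3.7, 0]
    - [0, -1.1, 3.7, 0]
    - [0, -1.1, 3.7, 0]
    - [0, -1.1, 3.7, 0]
    - [0, -0.9, 2.3, 0]
    - [0, -0.5, 1.3, 0]
    - [0, 0, 0, 0]
    - [0, 0, 0, 0]

```text
t: 30.25
tcp_pos: [0.4732, -0.3649, 0.1409]
orientation: [[-0.0, 1.0, 0.001], [0.001, 0.001, -1.0], [-1.0, -0.0, -0.001]]
contact_force: [-0.9, 0.7, -0.8]
grip_width: 0.0097
```

```bash
python3 - <<'E'
from h import *
togo([.4735,-.366,.0252],0)
c=camera('wrist'); pickle.dump(c,open('w10.pkl','wb')); cv2.imwrite('pics/w10.png',c['frame'])
print(proj(c,[[.397,-.386,.009],[.4374,-.386,.009],[.4735,-.366,.009]]))
E
```

```text
t 30.25 tcp [ 0.4732 -0.3649  0.1409] yaw 0.1 tilt -1.0 w 0.0097 F [-0.9  0.7 -0.8]
 tool cm [11.57  0.03  0.13]
 twist 0.001
[[178.13140377 212.11894047]
 [220.28359923 212.15490709]
 [257.97886209 191.92197784]]
```

View pics/w10.png

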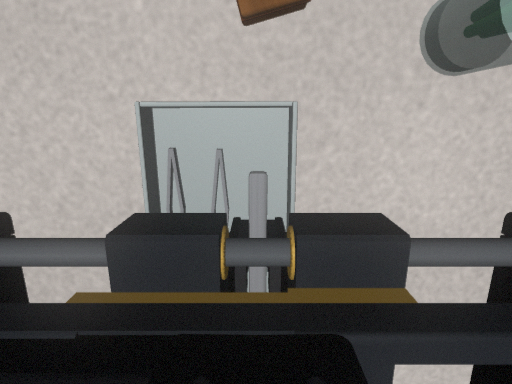

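The spatula hangs parallel at column 258, between the placed forceps (219) and the wall (290). I'll shift it 1.5 mm left and lower it.

Request:
send_rows:
  deltas:
    - [1.5, -0.15, 0, 0]
    - [2.5, 0, 0, 0]
    - [2.5, 0, 0, 0]
    - [2, 0, 0, 0]
    - [1.5, 0, 0, 0]
    - [0.8, 0, 0, 0]
    - [0.4, 0, 0, 0]
    - [0.2, 0, 0, 0]
    - [0.1, 0, 0, 0]
    - [0, 0, 0, 0]

```text
t: 31.3
tcp_pos: [0.4719, -0.3667, 0.0268]
orientation: [[0.001, 1.0, -0.0], [-0.001, -0.0, -1.0], [-1.0, 0.001, 0.001]]
contact_force: [1.0, -0.0, 0.4]
grip_width: 0.0096
```

Request:
send_rows:
  deltas:
    - [0.1, 0, 0, 0]
    - [0.05, 0, 0, 0]
    - [0, 0, 0, 0]

```text
t: 31.6
tcp_pos: [0.4717, -0.3666, 0.0251]
orientation: [[0.0, 1.0, -0.0], [-0.001, -0.0, -1.0], [-1.0, 0.0, 0.001]]
contact_force: [-0.3, -0.7, 1.5]
grip_width: 0.0095
```

Request:
send_rows:
  deltas:
    - [0, 0, 0, 0]
    - [0, 0, 0, 0]
    - [-0.5, 0, 0, 0]
    - [-1.5, 0, 0, 0]
    - [-2.5, 0, 0, 0]
    - [-3, 0, 0, 0]
    - [-3, 0, 0, 0]
    - [-1.5, 0, 0, 0]
    - [0, 0, 0, 0]
  gripper: 0.81

```text
t: 32.5
tcp_pos: [0.473, -0.3671, 0.1476]
orientation: [[0.004, 1.0, -0.0], [-0.003, -0.0, -1.0], [-1.0, 0.004, 0.003]]
contact_force: [0.1, 0.1, 0.2]
grip_width: 0.0169
```

```bash
python3 - <<'E'
from h import *
togo([.522,-.053,.026],0)
c=camera('wrist'); cv2.imwrite('pics/w11.png',c['frame'])
E
```

```text
t 32.50 tcp [ 0.473  -0.3671  0.1476] yaw -0.0 tilt -1.0 w 0.0169 F [0.1 0.1 0.2]
 tool cm [ 12.07   4.85 -31.46]
 twist -0.0
```

View pics/w11.png

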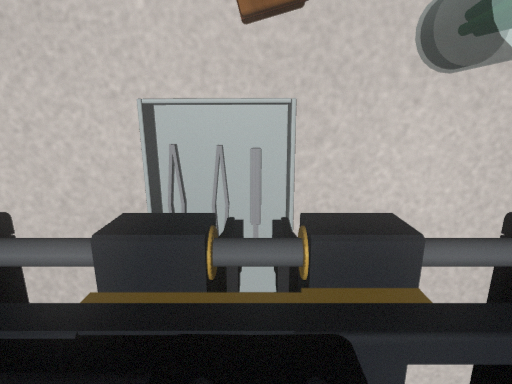

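The spatula lies flat at (255,190), next to the forceps. The dish is last.

Request:
send_rows:
  deltas:
    - [0, 0.2, -1.4, 0]
    - [0, 0.4, -2.8, 0]
    - [0, 0.6, -3.8, 0]
    - [0, 0.6, -3.8, 0]
    - [0, 0.6, -3.8, 0]
    - [0, 0.6, -3.8, 0]
    - [0, 0.6, -3.8, 0]
    - [0, 0.6, -3.8, 0]
    - [0, 0.4, -2.8, 0]
    - [0, 0.2, -1.5, 0]
    - [0, 0, 0, 0]
    - [0, 0, 0, 0]
  gripper: 0.1

```text
t: 33.75
tcp_pos: [0.5185, -0.0533, 0.1436]
orientation: [[-0.002, 1.0, 0.001], [-0.0, 0.001, -1.0], [-1.0, -0.002, 0.0]]
contact_force: [0.1, 0.0, -0.0]
grip_width: 0.0782
```

```bash
python3 - <<'E'
from h import *
togo([.522,-.053,.022],0)
c=camera('wrist'); pickle.dump(c,open('w12.pkl','wb')); cv2.imwrite('pics/w12.png',c['frame']); print(proj(c,[[.522,-.053,.015],[.551,-.053,.015],[.522,-.024,.015]]))
E
```

```text
t 33.75 tcp [ 0.5185 -0.0533  0.1436] yaw 0.1 tilt -1.0 w 0.0782 F [ 0.1  0.  -0. ]
 tool cm [12.15  0.38 -0.03]
 twist 0.001
[[261.78566302 191.14497654]
 [292.97595028 191.18863755]
 [261.92132676 160.08424868]]
```

View pics/w12.png

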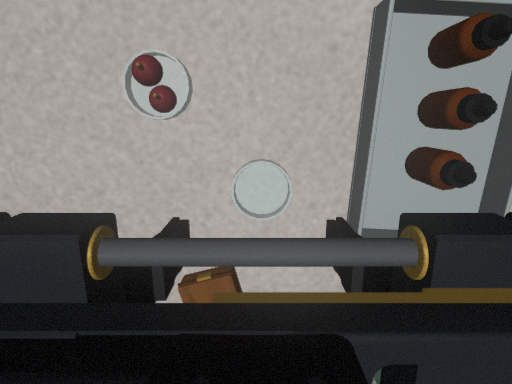

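The dish rim is centred at (261.5,188.5), so the dish is at (.522,-.051). I'll go down on it.

Request:
send_rows:
  deltas:
    - [1.5, 0.2, -0.2, 0]
    - [2.5, 0, 0, 0]
    - [2.5, 0, 0, 0]
    - [2.3, 0, 0, 0]
    - [1.6, 0, 0, 0]
    - [0.9, 0, 0, 0]
    - [0.5, 0, 0, 0]
    - [0.3, 0, 0, 0]
    - [0.1, 0, 0, 0]
    - [0, 0, 0, 0]

```text
t: 34.8
tcp_pos: [0.5219, -0.0515, 0.0231]
orientation: [[0.001, 1.0, -0.0], [-0.0, -0.0, -1.0], [-1.0, 0.001, 0.0]]
contact_force: [0.6, -0.0, 0.0]
grip_width: 0.0784
```

Request:
send_rows:
  deltas:
    - [0, 0, 0, 0]
    - [0, 0, 0, 0]
    - [0, 0, 0, 0]
    - [0, 0, 0, 0]
    - [0, 0, 0, 0]
  gripper: 0.5
  grip_force: 12

```text
t: 35.3
tcp_pos: [0.5217, -0.0514, 0.0229]
orientation: [[0.0, 1.0, 0.0], [-0.0, 0.0, -1.0], [-1.0, 0.0, 0.0]]
contact_force: [-0.9, -0.5, 2.1]
grip_width: 0.0566
```

Request:
send_rows:
  deltas:
    - [-0.3, 0, 0, 0]
    - [-0.8, 0, 0, 0]
    - [-1.5, 0, 0, 0]
    - [-2, 0, 0, 0]
    - [-2, 0, 0, 0]
    - [-1.5, 0, -0.8, 0]
    - [-0.9, -0.3, -1.6, 0]
    - [0, -0.4, -2.4, 0]
    - [0, -0.5, -3, 0]
    - [0, -0.5, -3, 0]
    - [0, -0.5, -3, 0]
    - [0, -0.5, -3, 0]
    - [0, -0.5, -3, 0]
    - [0, -0.5, -3, 0]
    - [0, -0.5, -3, 0]
    - [0, -0.5, -3, 0]
    - [0, -0.5, -3, 0]
    - [0, -0.5, -3, 0]
    - [0, -0.5, -2.4, 0]
    - [0, -0.4, -1.6, 0]

```text
t: 37.3
tcp_pos: [0.4531, 0.3401, 0.113]
orientation: [[-0.001, 1.0, 0.004], [0.001, 0.004, -1.0], [-1.0, -0.001, -0.001]]
contact_force: [-0.4, 0.1, -0.4]
grip_width: 0.0567
```

Request:
send_rows:
  deltas:
    - [0, -0.1, -0.8, 0]
    - [0, 0, 0, 0]
    - [0, 0, 0, 0]

```text
t: 37.6
tcp_pos: [0.4544, 0.3439, 0.1125]
orientation: [[-0.0, 1.0, -0.0], [-0.001, -0.0, -1.0], [-1.0, -0.0, 0.001]]
contact_force: [-0.0, 1.0, -0.4]
grip_width: 0.0568
```

```bash
python3 - <<'E'
from h import *
togo([.4545,.345,.0269],0)
c=camera('wrist'); pickle.dump(c,open('w13.pkl','wb')); cv2.imwrite('pics/w13.png',c['frame']); print(proj(c,[[.4545,.345,.019],[.458,.443,.019]]))
c=camera('scene'); cv2.imwrite('pics/s13.png',cv2.resize(c['frame'][80:200,200:360],(800,600),interpolation=cv2.INTER_CUBIC))
E
```

```text
t 37.60 tcp [0.4544 0.3439 0.1125] yaw -0.0 tilt -1.0 w 0.0568 F [-0.   1.  -0.4]
 tool cm [ 8.56  0.01 -0.12]
 twist -0.0
[[257.86058055 200.28704398]
 [262.59396221  72.2324397 ]]
```

View pics/w13.png

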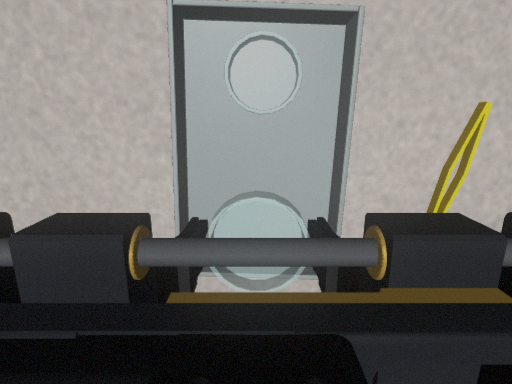

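View pics/s13.png

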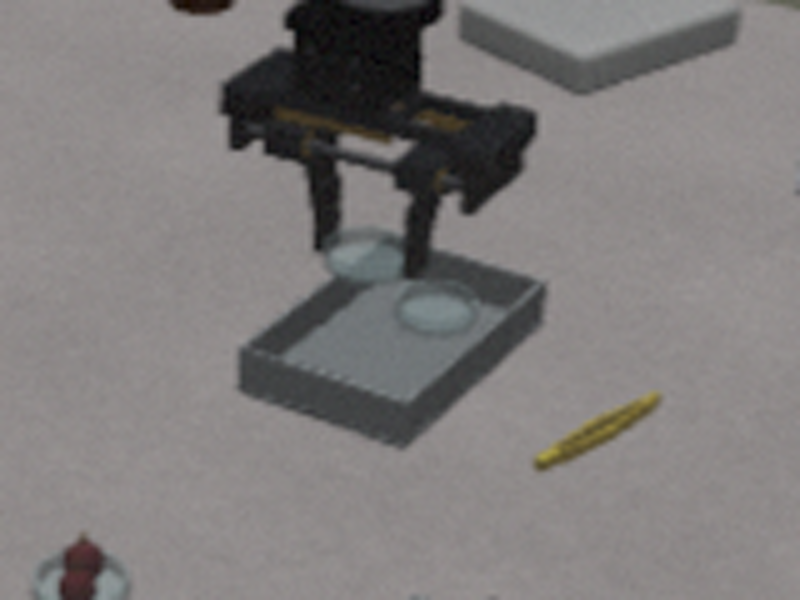

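The stuck dish at (262,71) is where predicted, and the held dish is level over free floor. I'll lower it.

Request:
send_rows:
  deltas:
    - [1, 0, 0, 0]
    - [2, 0, 0, 0]
    - [2, 0, 0, 0]
    - [1.5, 0, 0, 0]
    - [1, 0, 0, 0]
    - [0.6, 0, 0, 0]
    - [0.3, 0, 0, 0]
    - [0.1, 0, 0, 0]
    - [0, 0, 0, 0]
    - [0, 0, 0, 0]

```text
t: 38.7
tcp_pos: [0.4548, 0.3449, 0.0282]
orientation: [[0.001, 1.0, -0.0], [0.001, -0.0, -1.0], [-1.0, 0.001, -0.001]]
contact_force: [-0.5, -0.2, 0.3]
grip_width: 0.0567
```

Request:
send_rows:
  deltas:
    - [0.05, 0, 0, 0]
    - [0.05, 0, 0, 0]
    - [0, 0, 0, 0]
    - [0, 0, 0, 0]

```text
t: 39.1
tcp_pos: [0.4547, 0.3447, 0.0269]
orientation: [[0.0, 1.0, -0.0], [0.0, -0.0, -1.0], [-1.0, 0.0, -0.0]]
contact_force: [-0.5, -1.3, 1.7]
grip_width: 0.0566
```

Request:
send_rows:
  deltas:
    - [0, 0, 0, 0]
    - [0, 0, 0, 0]
    - [0, 0, 0, 0]
    - [-0.5, 0, 0, 0]
    - [-1.5, 0, 0, 0]
    - [-2.5, 0, 0, 0]
    - [-3, 0, 0, 0]
    - [-3, 0, 0, 0]
    - [-2.5, 0, 0, 0]
    - [-1, 0, 0, 0]
    - [0, 0, 0, 0]
    - [0, 0, 0, 0]
  gripper: 0.23

```text
t: 40.3
tcp_pos: [0.4542, 0.344, 0.166]
orientation: [[-0.001, 1.0, -0.0], [-0.001, -0.0, -1.0], [-1.0, -0.001, 0.001]]
contact_force: [0.3, -0.8, -0.1]
grip_width: 0.0672
```

```bash
python3 - <<'E'
from h import *
togo()
for n in ['wrist','scene','side']:
    c=camera(n); cv2.imwrite(f'pics/{n}14.png',c['frame'])
a=cv2.imread('pics/scene14.png'); b=cv2.imread('pics/side14.png')
cv2.imwrite('pics/fin_a.png',cv2.resize(a[120:345,45:345],(800,600),interpolation=cv2.INTER_CUBIC))
cv2.imwrite('pics/fin_b.png',cv2.resize(b[100:384,100:400],(634,600),interpolation=cv2.INTER_CUBIC))
E
```

```text
t 40.30 tcp [0.4542 0.344  0.166 ] yaw -0.0 tilt -1.0 w 0.0672 F [ 0.3 -0.8 -0.1]
```

View pics/wrist14.png

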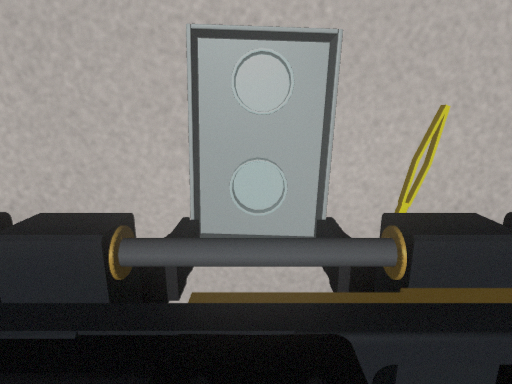

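View pics/fin_a.png

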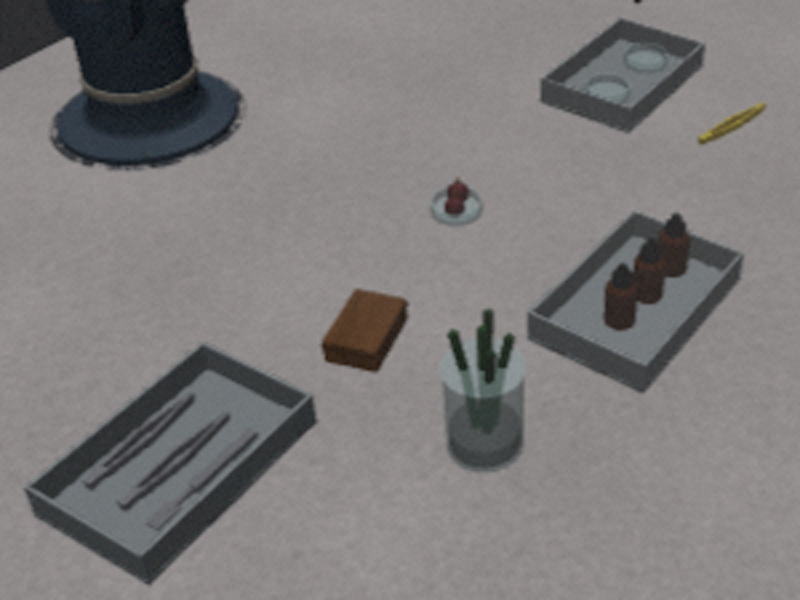

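View pics/fin_b.png

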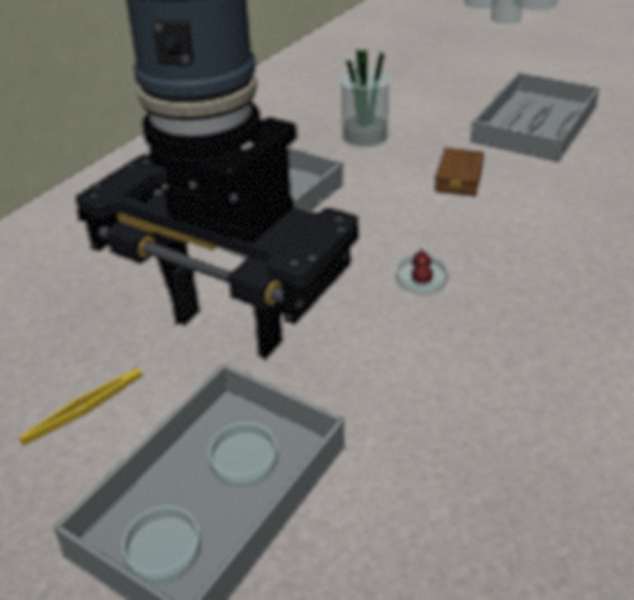

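Everything is in place. The dishes are flat in the dish tray (wrist (263,80) and (258,186)), three bottles stand upright, and the three instruments lie flat. The beaker, shallots, slide box and yellow look-alike haven't moved, and the gripper is clear. I'll hand the job in.

```bash
python3 -c "
from h import *
togo(); print(close_job())"
```

```text
t 40.45 tcp [0.454  0.344  0.1652] yaw 0.0 tilt -1.0 w 0.0672 F [-0.3  0.2  0.1]
the job is handed in; nothing more can be done
None
```

I sorted all five things in the order asked and handed the job in at 40.5 s of the 72 s allowed. Both dropper bottles are in the bottle tray, the forceps and spatula are with the stuck forceps, and the empty dish is beside the stuck one. `close_job()` reports no verdict, so the result rests on my own checks.

- **Final pictures:** The wrist, scene and side views show the three bottles upright, the three instruments lying flat and parallel, and both dishes flat and open side up. The beaker, shallot dish, slide box and yellow forceps look unmoved by eye, and the gripper is clear at z = 0.165 m with about 0 N on it.
- **Setting down:** I lowered the bottles and the dish to contact height before opening the jaws. The force readings I saw stayed under 5 N.
- **Disagreements:**
  - The first wrist view put bottle B at y = 0.055, while the two-view measurement gave 0.060. A second wrist view gave 0.061, and I used that.
  - The grip on the forceps read 15.2 mm against the 13 mm stated, but they held and were placed normally.
  - The grip on the dish read 56.6 mm against 58 mm, and the dish also held and was placed normally.

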